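Drive the hinge pin out of a robot leg's knee

ROBOT

A 6-joint arm with a two-finger parallel gripper is mounted at the origin on the work surface. World frame = base frame: x ahead of the robot, y to its left, z up, the work surface at z = 0. Lengths are in m, angles in degrees, forces in N, time in s.
With the tool pointing down it reaches from about 0.275 to 0.85 m from the base axis. Payload 19 kg.
Tool frame: the origin (TCP) lies on the mounting face of the last link; the fingertips stand 173 mm ahead of it and the grasp point (between the pads) lies 155 mm ahead of it; y points along the fingers, z is the direction in which the jaws open and shut, and the axes are right-handed (so a half turn about y gives the same grasp; the last joint's range is limited). The gripper opens to 85 mm and grips with 20 to 120 N. Pads are 22 mm wide; open, the fingers measure 114 mm over their backs; the gripper's body (76 mm by 85 mm) begins 54 mm behind the grasp point. The pads swing forward as they close: fully open they stand 13 mm farther back than shut.
Start: joints at [55.691, 8.623, 82.357, -0, 89.026, -7.678], TCP at [0.258, 0.514, 0.405] pointing down, gripper open.
Joint ranges: [-160.23, 160.23], [-39.13, 120.54], [6.94, 153.29], [-79.49, 259.48], [9.18, 160.14], [-161.06, 161.06]. Speed limits (degrees/s): [108.29, 108.29, 127.2, 172.46, 172.46, 172.46].

INTERFACE

Orientations are given as [roll, pitch, yaw] about the fixed x, y, z axes, in that order (R = Rz(yaw) Ry(pitch) Rx(roll)).
In Python, from plant import r gives the robot as it stands.
- The arm moves only by the shell command python3 -m crank 'ROWS' [OPENING] [FORCE]. ROWS is JSON, one flat list of numbers, 6 for each row, row after row: the shift along the tool's x, y, z scaled (see below), then the turn, a rotation vector about the tool's x, y, z scaled (see below). In form: [dx, dy, dz, rx, ry, rz, dx, dy, dz, rx, ry, rz, ...]. A call has 1 to 10 rows; each row is the pose to reach, as a shift and turn from the pose commanded when the call began, along the tool's axes at that moment; what a row does not reach only later rows make up. The controller multiplies each number of a shift by 20 cm and each number of a turn by 1.5 rad. A row lasts 1/8 s, in which the tool goes at most 62.5 mm and 10.7 degrees, less where a joint would pass 70% of its speed; a pose out of reach is approached as far as the arm can. A call with a number of a shift or a turn outside -1 to 1 is refused whole. A call with a gripper value outside its range is refused whole. OPENING is the closure, from -1 (fully open) to 1 (shut), set as the call begins (- or left out, the last holds). The fingers move at their own pace and stop on an object; FORCE is the grip in N (left out, the last holds). Time passes only in rows, so rows that repeat a pose let the fingers close. It gives the time, the measured TCP pose, the force and the opening at its end, in the units of the state.
- r.get_obs(): the state, without advancing time (a new reading comes with each control period).
- r.capture(name): name is "side" or "top"; returns the picture (384x512x3 uint8, blue, green, red); there is no depth.
- r.camera_model(name): a dict with "intrinsics" (3x3 intrinsics, pixels), "extrinsics" (4x4, takes a point from camera to world coordinates). Camera axes: x right, y up, looking along -z (the intrinsics and any distortion apply to the point x, -y, -z); pixel columns grow to the right and rows downward; lengths in m; the calibration is good to about 2 mm. A picture is of the moment at which its call begins. camera_model takes no time and is no camera call.
- r.sign_off(): hands the job in, once; it reports no verdict.
The state is a dict: "time": time; "qpos": joint angles; "dq": joint speeds; "joint_torque": joint torques, N m; "eef_pos": TCP position; "eef_rot": TCP orientation; "force": force on the tool from outside, world axes, zero at the start; "wrist_torque": the same for the moment, N m; "finger_gap": finger opening in m.
Only numpy, scipy, OpenCV 4.12 (cv2) and the standard library are available. Lean on these libraries where they do the work, as an engineer would, in place of code of your own. Each camera call takes 0.05 s, during which the arm holds its last target.

TASK

The hinge pin of the clamped robot leg's knee has to come out. Take the red-handled brass drift from the wooden block, feel its nose into the top of the knee bore (the leg was clamped by eye, so the bore is not exactly where the fixture says), and push the tight pin down and out so that it drops into the red tray. Do not bear on the leg with more than 25 N; then stand the drift back in its hole in the block, flange down, and leave everything else on the bench alone.

Things in the scene. Friction and masses are not known exactly. Their poses are not given: they have to be found in the camera images.
- fixture: aluminium plate fixed to the bench, 150 x 280 mm; origin on the bench under knee_seat. A robot leg lies on its side on it along y (black thigh plates to +y, shank to -y; level top, 95 mm above the bench) and is clamped fast. Two toggle clamps, under 120 mm tall, hold it 80 mm to +y and 58 mm to -y of knee_seat; their red handles point to -x
- knee_seat (a point): point of the fixture, 95 mm above the bench, level with the top face of the leg's orange knee eye (42 mm across). z up, axes as the fixture. The leg was clamped by eye: the knee bore is on this point's y axis (x = 0) but up to 8 mm off to one side or the other along y. The bore is central in the eye, upright, 12.8 mm wide, sharp-edged, 33 mm long, open below
- catch_tray: red tray standing fast under the knee to catch the hinge pin: 94 x 62 mm, 18 mm tall, its underside (origin) 10 mm above the bench. The steel pin, 12 x 30 mm, stands in the bore, its top 3.5 to 5.5 mm below the mouth. A nylon liner in the bore's lowest 10 mm grips it: it takes about 9 to 20 N to move, and drops once its top is about 31 mm below the mouth
- drift_grip (a point): middle of the drift's red handle (18 mm across, 60 mm long, up and down 30 mm from here), the place to grasp; z axis along the drift, up. Below the handle: a brass flange (24 mm across, 4 mm thick) and a brass rod, 11 mm across and 60 mm long, whose flat nose is 94 mm below this point. Mass about 110 g
- drift_tip (a point): centre of the flat lower end of the drift's brass rod
- rack: wooden block fixed to the bench, 56 (x) x 160 (y) x 70 mm tall, origin at the centre of its underside. Three holes, 14 mm wide, 64 mm deep, at y = -50, 0 and +50 mm on its centre line hold the drift and two punches in any order, each standing on its flange on the block's top
- punch_blue: blue-handled punch, thinner than the drift, standing in the rack, its top 134 mm above the bench; not needed
- punch_yellow: yellow-handled punch, thinner than the drift, standing in the rack, its top 134 mm above the bench; not needed
- wire_spool: spool of orange wire, 64 mm across, 48 mm tall, standing; not needed
- solder_reel: reel of solder, 48 mm across, 42 mm tall, standing; not needed
- servo: small black servo with a white horn, 54 x 20 mm, 43 mm tall; not needed
- bearing: loose steel ball bearing lying flat, 32 mm across, 10 mm tall; not needed
- screwdriver: blue-handled screwdriver lying on the bench; not needed
- pliers: blue-handled pliers lying on the bench, about 160 mm long; not needed

How it is judged:
By the outcome, as a careful person would: the job done as asked, in the order asked, and still so for the second after the job is handed in, with the robot touching nothing.
It also fails if it takes over 72 s, if anything falls off the work surface, if the arm or the gripper's body presses on something with over 40 N, if the wrist force passes 120 N, or if a joint passes its speed limit or range.

## Working session

There is one attempt and no reset: what is moved stays moved. The work goes in short steps, Python scripts to look and compute and a shell command to move; the robot and the scene stay as the last step left them, time stands still between calls to the robot, and variables do not carry over. Pictures are saved under pics/ and viewed, and the job is handed in when it is done.

```bash
ls; mkdir -p pics
python3 - <<'E'
from plant import r
import cv2
print(r.get_obs())
for n in("side","top"):
    cv2.imwrite(f"pics/{n}0.png",r.capture(n)); m=r.camera_model(n); print(n,m)
E
```

```text
pics
{'time': 0.0, 'qpos': array([ 5.56937563e+01,  8.65264083e+00,  8.23912744e+01, -7.91632382e-04,
        8.90264484e+01, -7.67699756e+00]), 'dq': array([-0.00821371, -0.01412419,  0.00600464, -0.05364193,  0.06957642,
       -0.0167536 ]), 'joint_torque': array([-1.02217135e-03, -7.13077497e+01, -5.70884693e+01, -3.16576761e-04,
        8.82435241e-03,  7.07479003e-06]), 'eef_pos': array([0.25772419, 0.51398043, 0.40407357]), 'eef_rot': array([-9.00698387e+01,  8.61534898e-03, -2.66292374e+01]), 'force': array([0.08595979, 0.91153425, 0.12327576]), 'wrist_torque': array([ 0.00903757, -0.00246461,  0.00261227]), 'finger_gap': 0.08541284809568693}
side {'intrinsics': array([[372.6803963 ,   0.        , 255.46497457],
       [  0.        , 372.6803963 , 190.07353429],
       [  0.        ,   0.        ,   1.        ]]), 'extrinsics': array([[ 0.94578111,  0.22165345, -0.23741913,  0.34208513],
       [-0.32477739,  0.65484453, -0.6824209 , -0.63461134],
       [ 0.00421167,  0.72252916,  0.69132762,  0.74974875],
       [ 0.        ,  0.        ,  0.        ,  1.        ]])}
top {'intrinsics': array([[352.18072004,   0.        , 252.13547158],
       [  0.        , 352.18072004, 192.66307397],
       [  0.        ,   0.        ,   1.        ]]), 'extrinsics': array([[-0.00585173,  0.99521221, -0.09756232,  0.46828554],
       [-0.99989994, -0.00707989, -0.01224701,  0.01913667],
       [-0.0128791 ,  0.09748089,  0.99515406,  0.98294781],
       [ 0.        ,  0.        ,  0.        ,  1.        ]])}
```

View pics/side0.png

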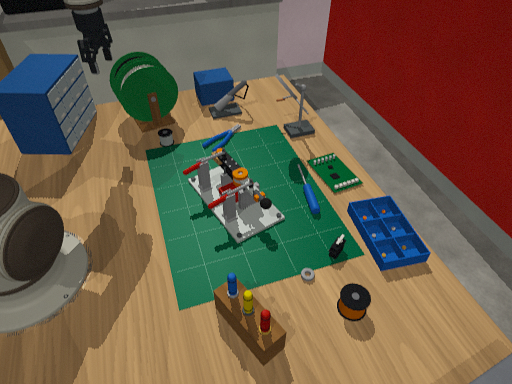

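View pics/top0.png

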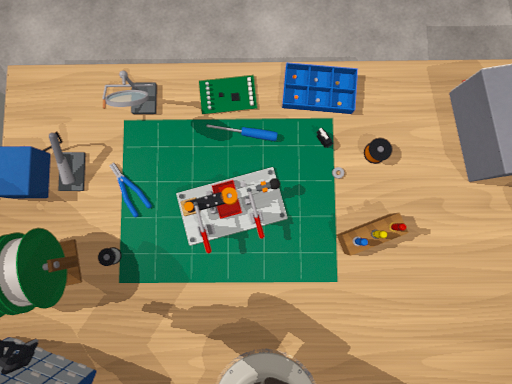

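The side view shows the rack at about (250,320), with the red drift nearest at (265,322). The fixture's orange knee eye is at (240,175). In the top view the knee eye is at (230,196) and the red drift at (400,227). I'll zoom in next.

Run:
```python
import cv2
a=cv2.imread("pics/top0.png"); b=cv2.imread("pics/side0.png")
cv2.imwrite("pics/t_fix.png",cv2.resize(a[160:260,170:295],None,fx=6,fy=6,interpolation=cv2.INTER_CUBIC))
cv2.imwrite("pics/t_rack.png",cv2.resize(a[200:265,330:420],None,fx=8,fy=8,interpolation=cv2.INTER_CUBIC))
cv2.imwrite("pics/s_fix.png",cv2.resize(b[140:245,180:290],None,fx=5,fy=5,interpolation=cv2.INTER_CUBIC))
cv2.imwrite("pics/s_rack.png",cv2.resize(b[265:365,205:295],None,fx=6,fy=6,interpolation=cv2.INTER_CUBIC))
```

```text
(no output)
```

View pics/t_fix.png

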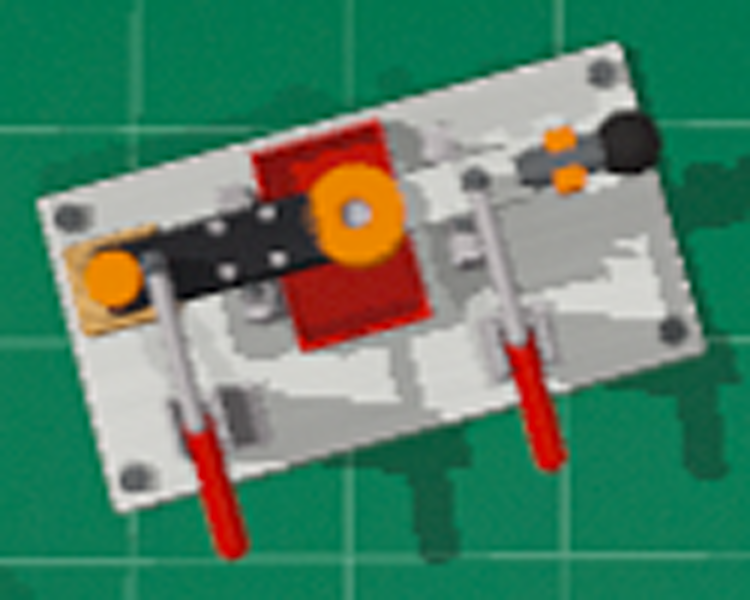

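View pics/t_rack.png

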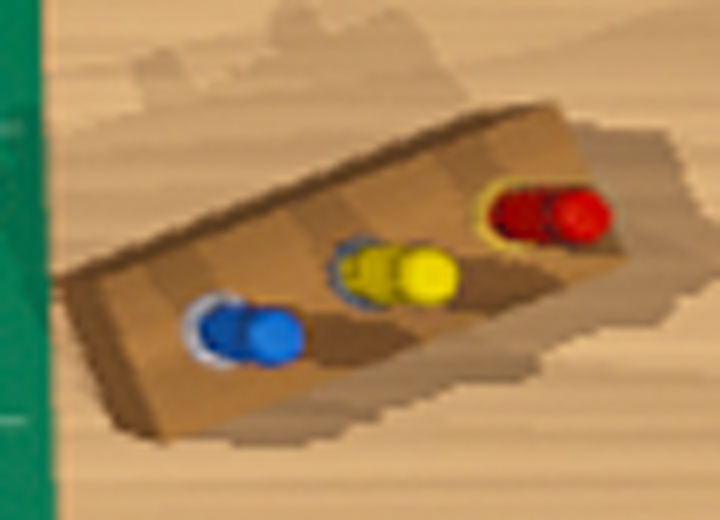

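View pics/s_fix.png

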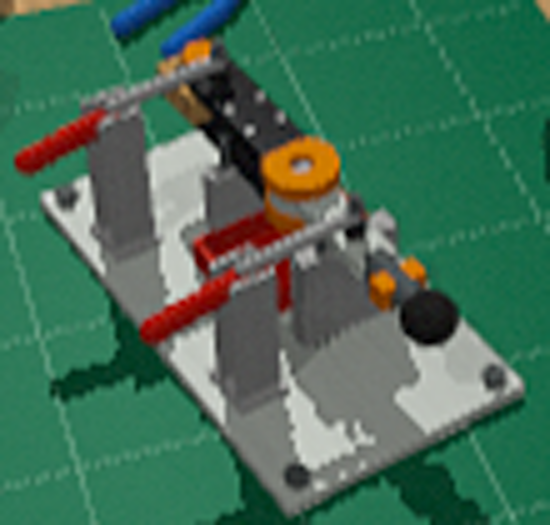

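View pics/s_rack.png

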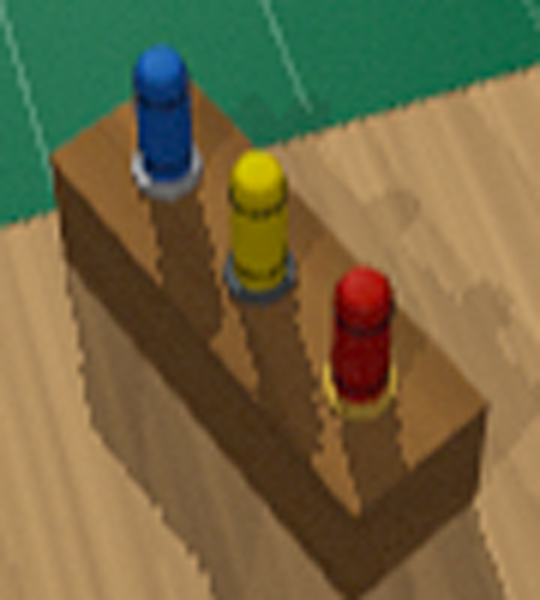

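```bash
cat > h.py <<'E'
import numpy as np, cv2, json
from scipy.optimize import least_squares
from scipy.spatial.transform import Rotation as Rn
from plant import r
M={n:r.camera_model(n) for n in("side","top")}
def proj(n,P):
    P=np.atleast_2d(P);E=np.linalg.inv(M[n]["extrinsics"]);c=P@E[:3,:3].T+E[:3,3]
    q=np.c_[c[:,0],-c[:,1],-c[:,2]]@M[n]["intrinsics"].T
    return q[:,:2]/q[:,2:]
def unproj(n,uv,z):
    E=M[n]["extrinsics"];K=M[n]["intrinsics"]
    d=np.linalg.inv(K)@[uv[0],uv[1],1.]; d=E[:3,:3]@[d[0],-d[1],-d[2]]
    o=E[:3,3]; return o+d*(z-o[2])/d[2]
def cen(n,img,box,cond):
    x0,y0,x1,y1=box; c=img[y0:y1,x0:x1]; hsv=cv2.cvtColor(c,cv2.COLOR_BGR2HSV).astype(int)
    m=cond(hsv).astype(np.uint8)
    k,l,s,ct=cv2.connectedComponentsWithStats(m)
    i=1+np.argmax(s[1:,4]); return ct[i]+[x0,y0],s[i],(l==i)
def silh(n,x,y,z0,z1,rad):
    a=np.linspace(0,2*np.pi,40); P=[[x+rad*np.cos(t),y+rad*np.sin(t),z] for z in(z0,z1) for t in a]
    p=proj(n,np.array(P)).astype(np.float32); h=cv2.convexHull(p); m=cv2.moments(h); return np.array([m["m10"]/m["m00"],m["m01"]/m["m00"]]),m["m00"]
E
python3 - <<'E'
from h import *
I={n:cv2.imread(f"pics/{n}0.png") for n in M}
red=lambda h:((h[...,0]<6)|(h[...,0]>172))&(h[...,1]>150)&(h[...,2]>60)
yel=lambda h:(h[...,0]>24)&(h[...,0]<34)&(h[...,1]>200)
blu=lambda h:(h[...,0]>100)&(h[...,0]<125)&(h[...,1]>150)
ora=lambda h:(h[...,0]>=8)&(h[...,0]<22)&(h[...,1]>200)&(h[...,2]>120)
boxes={"top":(335,215,415,255),"side":(205,265,295,345)}
for nm,c in(("red",red),("yel",yel),("blu",blu)):
    o={}
    for n in M:
        ct,s,_=cen(n,I[n],boxes[n],c); 
        f=least_squares(lambda p:silh(n,p[0],p[1],.074,.134,.009)[0]-ct,unproj(n,ct,.1)[:2]); o[n]=f.x
        print(nm,n,ct.round(2),s[4],silh(n,*f.x,.074,.134,.009)[1].round(),f.x.round(4))
for n,b in(("top",(215,180,245,210)),("side",(230,160,260,195))):
    ct,s,_=cen(n,I[n],b,ora); print("eye",n,ct,s,unproj(n,ct,.095).round(4))
print("pin top",unproj("top",(170+357.5/6-.4,160+213/6-.4),.0905), unproj("side",(180+300.5/5-.4,140+163.5/5-.4),.0905))
# plate corners
for c in((40,197),(618,43),(707,348),(120,512)): print(unproj("top",(170+c[0]/6-.4,160+c[1]/6-.4),.010).round(4))
for c in((42,193),(522,385),(290,518)): print(unproj("side",(180+c[0]/5-.4,140+c[1]/5-.4),.010).round(4))
E
```

```text
Traceback (most recent call last):
AttributeError: 'float' object has no attribute 'round'
```

```bash
sed -i 's/,m\["m00"\]$/,np.float64(m["m00"])/' h.py
python3 - <<'E'
from h import *
I={n:cv2.imread(f"pics/{n}0.png") for n in M}
red=lambda h:((h[...,0]<6)|(h[...,0]>172))&(h[...,1]>150)&(h[...,2]>60)
yel=lambda h:(h[...,0]>24)&(h[...,0]<34)&(h[...,1]>200)
blu=lambda h:(h[...,0]>100)&(h[...,0]<125)&(h[...,1]>150)
ora=lambda h:(h[...,0]>=8)&(h[...,0]<22)&(h[...,1]>200)&(h[...,2]>120)
boxes={"top":(335,215,415,255),"side":(205,265,295,345)}
for nm,c in(("red",red),("yel",yel),("blu",blu)):
    o={}
    for n in M:
        ct,s,_=cen(n,I[n],boxes[n],c); 
        f=least_squares(lambda p:silh(n,p[0],p[1],.074,.134,.009)[0]-ct,unproj(n,ct,.1)[:2],diff_step=1e-3); o[n]=f.x
        print(nm,n,ct.round(2),s[4],silh(n,*f.x,.074,.134,.009)[1].round(),f.x.round(4))
for n,b in(("top",(215,180,245,210)),("side",(230,160,260,195))):
    ct,s,_=cen(n,I[n],b,ora); print("eye",n,ct,s,unproj(n,ct,.095).round(4))
print("pin top",unproj("top",(170+357.5/6-.4,160+213/6-.4),.0905), unproj("side",(180+300.5/5-.4,140+163.5/5-.4),.0905))
for c in((40,197),(618,43),(707,348),(120,512)): print(unproj("top",(170+c[0]/6-.4,160+c[1]/6-.4),.010).round(4))
for c in((42,193),(522,385),(290,518)): print(unproj("side",(180+c[0]/5-.4,140+c[1]/5-.4),.010).round(4))
E
```

```text
red side [264.86 320.14] 173 226.0 [ 0.4677 -0.3302]
red top [398.55 226.62] 82 113.0 [ 0.4676 -0.3304]
yel side [247.62 301.22] 178 216.0 [ 0.4497 -0.2837]
yel top [379.66 233.97] 87 104.0 [ 0.4499 -0.2833]
blu side [231.74 283.64] 174 208.0 [ 0.4318 -0.237 ]
blu top [361.04 241.46] 71 95.0 [ 0.4318 -0.237 ]
eye top [229.12745098 195.51960784] [  6   7  17  18 204] [0.5485 0.0884 0.095 ]
eye side [239.7027027  172.89189189] [  2   8  16  11 111] [0.5486 0.0879 0.095 ]
pin top [0.54995865 0.08861467 0.0905    ] [0.55076387 0.09521525 0.0905    ]
[0.5658 0.2423 0.01  ]
[ 0.636  -0.0265  0.01  ]
[ 0.494  -0.0657  0.01  ]
[0.4209 0.2035 0.01  ]
[0.4231 0.208  0.01  ]
[ 0.6351 -0.0259  0.01  ]
[ 0.4915 -0.0717  0.01  ]
```

```bash
cat >> h.py <<'E'
def go(target,yaw):
    s=r.get_obs(); R0=Rn.from_euler("xyz",s["eef_rot"],degrees=True); R1=Rn.from_euler("xyz",[-90,0,yaw],degrees=True)
    d=R0.inv().apply(np.array(target)-s["eef_pos"])/.2; t=(R0.inv()*R1).as_rotvec()/1.5
    print("t",round(s["time"],2),"pos",s["eef_pos"].round(4),"rot",s["eef_rot"].round(2),"shift",d.round(4),"turn",t.round(4),"F",s["force"].round(1),"gap",s["finger_gap"].round(4))
E
python3 - <<'E'
from h import *
go([.4677,-.3303,.36],-69)
go([.4677,-.3303,.36],-26.6)
E
```

```text
Traceback (most recent call last):
  File "h.py", line 25, in go
    print("t",round(s["time"],2),"pos",s["eef_pos"].round(4),"rot",s["eef_rot"].round(2),"shift",d.round(4),"turn",t.round(4),"F",s["force"].round(1),"gap",s["finger_gap"].round(4))
                                                                                                                                                            ^^^^^^^^^^^^^^^^^^^^^
AttributeError: 'float' object has no attribute 'round'
```

```bash
sed -i 's/s\["finger_gap"\].round(4)/round(s["finger_gap"],4)/' h.py
python3 - <<'E'
from h import *
go([.4677,-.3303,.36],-69)
E
```

```text
t 0.1 pos [0.2577 0.514  0.4042] rot [-9.006e+01  1.000e-02 -2.663e+01] shift [ 2.8307  0.2237 -3.3027] turn [7.00e-04 4.93e-01 1.00e-04] F [ 0.  -0.1  0.4] gap 0.0851
```

```bash
python3 -m crank '[0.94,0,-1,0,0,0, 0.94,0,-1,0,0,0, 0.94,0,-1,0,0,0, 0.94,0,-1,0,0,0, 0.94,0,-1,0,0,0]' -1
python3 -m crank '[0.94,0,-1,0,0,0, 0.94,0,-1,0,0,0, 0.94,0,-1,0,0,0, 0.94,0,-1,0,0,0, 0.94,0,-1,0,0,0]'
python3 -m crank '[0.94,0,-1,0,0,0, 0.94,0,-1,0,0,0, 0.94,0,-1,0,0,0, 0.94,0,-1,0,0,0, 0.94,0,-1,0,0,0]'
python3 - <<'E'
from h import *
go([.4677,-.3303,.36],-69)
E
```

```text
time: 0.72
eef_pos: [0.3364, 0.2485, 0.4047]
eef_rot: [-90.0, -0.0, -26.8]
force: [-0.5, 0.3, -0.0]
finger_gap: 0.0854
time: 1.35
eef_pos: [0.4149, -0.015, 0.4044]
eef_rot: [-90.0, 0.0, -26.8]
force: [0.7, 1.2, 0.3]
finger_gap: 0.0856
time: 1.98
eef_pos: [0.4932, -0.2783, 0.4036]
eef_rot: [-90.0, 0.1, -26.8]
force: [0.2, 0.2, -0.4]
finger_gap: 0.0853
t 1.98 pos [ 0.4932 -0.2783  0.4036] rot [-9.001e+01  8.000e-02 -2.676e+01] shift [ 0.0036  0.2181 -0.2898] turn [ 4.000e-04  4.915e-01 -9.000e-04] F [ 0.2  0.2 -0.4] gap 0.0853
```

```bash
python3 -m crank '[0.004,0.22,-0.29,0,0.1,0, 0.004,0.22,-0.29,0,0.2,0, 0.004,0.22,-0.29,0,0.3,0, 0.004,0.22,-0.29,0,0.4,0, 0.004,0.22,-0.29,0,0.492,0, 0.004,0.22,-0.29,0,0.492,0, 0.004,0.22,-0.29,0,0.492,0]'
python3 - <<'E'
from h import *
go([.4677,-.3303,.259],-69)
for n,b in(("top",(330,190,430,265)),("side",(195,205,315,355))):
    x0,y0,x1,y1=b
    cv2.imwrite(f"pics/{n}1.png",cv2.resize(r.capture(n)[y0:y1,x0:x1],None,fx=4,fy=4,interpolation=cv2.INTER_CUBIC))
E
```

```text
time: 2.85
eef_pos: [0.4677, -0.3273, 0.3606]
eef_rot: [-90.0, 0.0, -68.7]
force: [0.5, -0.7, 0.3]
finger_gap: 0.0853
t 2.85 pos [ 0.4677 -0.3273  0.3606] rot [-9.001e+01  1.000e-02 -6.873e+01] shift [ 0.0139  0.5078 -0.0052] turn [ 0.0001  0.0032 -0.0001] F [ 0.5 -0.7  0.3] gap 0.0853
```

View pics/side1.png

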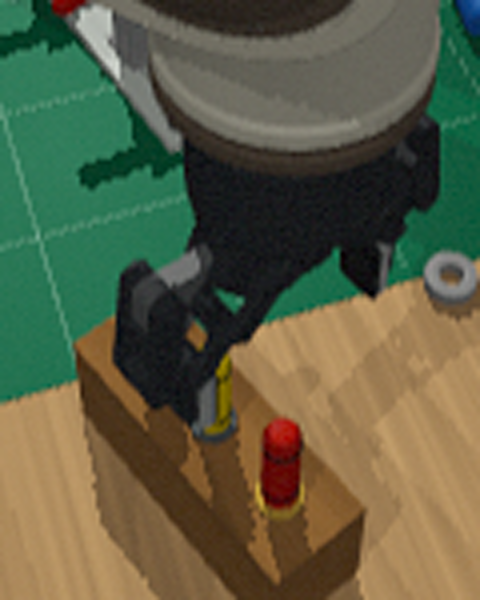

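View pics/top1.png

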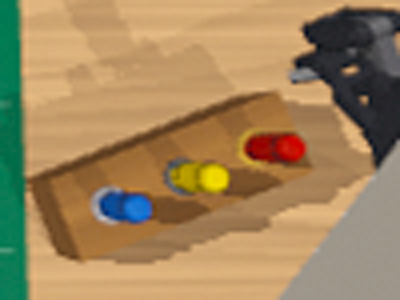

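The jaws straddle across the row, with the red drift at (281,460) in the side crop and clear. Next I descend.

```bash
python3 -m crank '[0.01,0.3,-0.003,0,0.003,0, 0.01,0.3,-0.003,0,0.003,0, 0.01,0.3,-0.003,0,0.003,0]'
python3 - <<'E'
from h import *
go([.4677,-.3303,.259],-69)
for n,b in(("side",(195,205,315,355)),):
    x0,y0,x1,y1=b
    cv2.imwrite(f"pics/{n}2.png",cv2.resize(r.capture(n)[y0:y1,x0:x1],None,fx=4,fy=4,interpolation=cv2.INTER_CUBIC))
E
```

```text
time: 3.32
eef_pos: [0.4681, -0.3297, 0.3025]
eef_rot: [-90.0, -0.1, -69.1]
force: [0.4, -0.1, -0.1]
finger_gap: 0.0854
t 3.33 pos [ 0.4681 -0.3297  0.3025] rot [-8.998e+01 -6.000e-02 -6.914e+01] shift [ 0.0018  0.2175 -0.0032] turn [-0.0003 -0.0016  0.0007] F [ 0.4 -0.1 -0.1] gap 0.0854
```

View pics/side2.png

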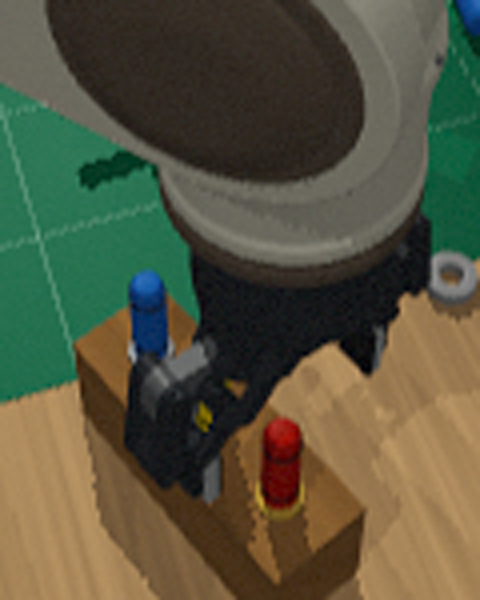

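```bash
python3 -m crank '[0.002,0.218,-0.003,0,0,0, 0.002,0.218,-0.003,0,0,0, 0.002,0.218,-0.003,0,0,0]'
python3 - <<'E'
from h import *
go([.4677,-.3303,.259],-69)
for n,b in(("side",(195,205,315,355)),):
    x0,y0,x1,y1=b
    cv2.imwrite(f"pics/{n}3.png",cv2.resize(r.capture(n)[y0:y1,x0:x1],None,fx=4,fy=4,interpolation=cv2.INTER_CUBIC))
E
```

```text
time: 3.75
eef_pos: [0.4678, -0.3304, 0.2594]
eef_rot: [-89.9, -0.1, -69.2]
force: [-0.5, -0.3, 0.1]
finger_gap: 0.0852
t 3.75 pos [ 0.4678 -0.3304  0.2594] rot [-89.95  -0.12 -69.16] shift [-0.0007  0.0021 -0.0005] turn [-0.0006 -0.0019  0.0014] F [-0.5 -0.3  0.1] gap 0.0852
```

View pics/side3.png

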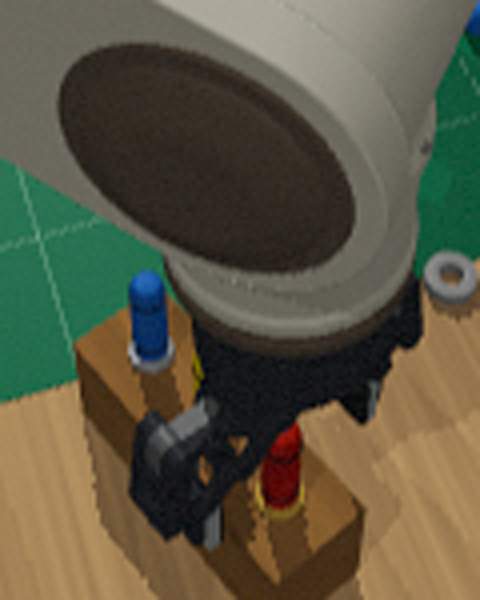

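```bash
python3 -m crank '[0,0,0,0,0,0,0,0,0,0,0,0,0,0,0,0,0,0,0,0,0,0,0,0,0,0,0,0,0,0]' 1 80
python3 - <<'E'
from h import *
go([.4677,-.3303,.259],-69)
E
```

```text
time: 4.42
eef_pos: [0.4674, -0.3301, 0.2574]
eef_rot: [-90.0, -0.0, -69.2]
force: [-0.3, 1.5, 4.8]
finger_gap: 0.0159
t 4.42 pos [ 0.4674 -0.3301  0.2574] rot [-9.000e+01 -1.000e-02 -6.917e+01] shift [ 0.0016 -0.0082  0.0008] turn [ 0.     -0.002   0.0002] F [-0.3  1.5  4.8] gap 0.0159
```

```bash
python3 -m crank '[0,0,0,0,0,0,0,0,0,0,0,0]'
python3 - <<'E'
from h import *
go([.4677,-.3303,.259],-69)
s=r.get_obs();print(s["wrist_torque"].round(3))
for n,b in(("top",(330,190,430,265)),("side",(195,205,315,355)),):
    x0,y0,x1,y1=b
    cv2.imwrite(f"pics/{n}4.png",cv2.resize(r.capture(n)[y0:y1,x0:x1],None,fx=4,fy=4,interpolation=cv2.INTER_CUBIC))
E
```

```text
time: 4.68
eef_pos: [0.4675, -0.3301, 0.2574]
eef_rot: [-90.0, -0.0, -69.2]
force: [-0.7, 0.8, 5.4]
finger_gap: 0.0157
t 4.67 pos [ 0.4675 -0.3301  0.2574] rot [-9.000e+01 -2.000e-02 -6.917e+01] shift [ 0.0015 -0.0082  0.0007] turn [-0.     -0.002   0.0002] F [-0.7  0.8  5.4] gap 0.0157
[0.218 0.298 0.064]
```

View pics/side4.png

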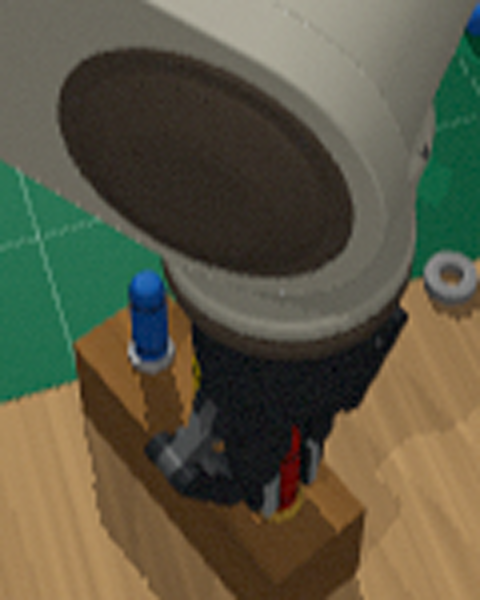

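```bash
python3 -m crank '[0,-0.05,0,0,0,0,0,-0.1,0,0,0,0,0,-0.15,0,0,0,0,0,-0.15,0,0,0,0]'
python3 - <<'E'
from h import *
go([.4677,-.3303,.4],-69)
s=r.get_obs();print(s["wrist_torque"].round(3))
E
```

```text
time: 5.28
eef_pos: [0.4675, -0.3302, 0.2882]
eef_rot: [-90.0, -0.1, -69.2]
force: [0.4, -0.4, -2.3]
finger_gap: 0.0161
t 5.28 pos [ 0.4675 -0.3302  0.2882] rot [-89.96  -0.09 -69.17] shift [ 0.0017 -0.5588  0.0009] turn [-0.0004 -0.002   0.0011] F [ 0.4 -0.4 -2.3] gap 0.0161
[-0.027  0.006  0.006]
```

```bash
python3 -m crank '[0,-0.28,0,0,0,0,0,-0.56,0,0,0,0,0,-0.6,0,0,0,0,0,-0.6,0,0,0,0]'
python3 - <<'E'
from h import *
go([.5487,.0882,.4],-75.4)
s=r.get_obs();print(s["wrist_torque"].round(3))
for n in M: cv2.imwrite(f"pics/{n}5.png",r.capture(n))
E
```

```text
time: 5.78
eef_pos: [0.4674, -0.33, 0.4068]
eef_rot: [-90.0, -0.0, -69.2]
force: [-1.0, 0.5, -0.2]
finger_gap: 0.0162
t 5.78 pos [ 0.4674 -0.33    0.4068] rot [-9.000e+01 -1.000e-02 -6.917e+01] shift [-1.8099  0.0336  1.1234] turn [0.     0.0725 0.0001] F [-1.   0.5 -0.2] gap 0.0162
[-0.031 -0.015  0.006]
```

View pics/side5.png

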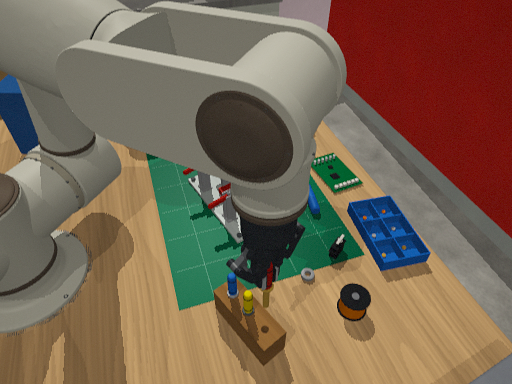

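View pics/top5.png

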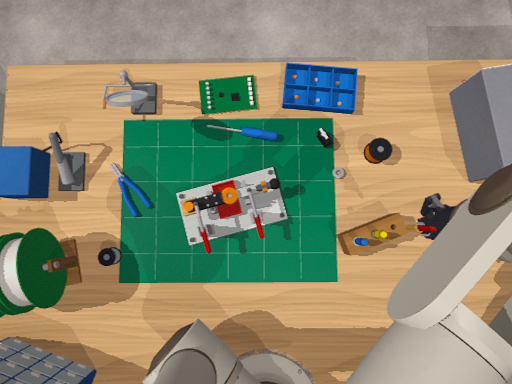

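Run:
```python
from h import *
a=cv2.imread("pics/side5.png"); cv2.imwrite("pics/s5.png",cv2.resize(a[230:350,215:315],None,fx=5,fy=5,interpolation=cv2.INTER_CUBIC))
for p in([.4674,-.33,.2518],[.4674,-.33,.1578],[.4674,-.33,.2218],[.4677,-.3303,.07]): print((proj("side",p)-[215,230])*5+2, (proj("top",p)-[390,190])*6+2.5)
b=cv2.imread("pics/top5.png"); cv2.imwrite("pics/t5.png",cv2.resize(b[190:255,390:460],None,fx=6,fy=6,interpolation=cv2.INTER_CUBIC))
```

```text
[[260.34296868 226.79535314]] [[222.80426339 222.06820017]]
[[253.5747832  379.80736174]] [[105.9697923  222.45743643]]
[[258.02431335 279.21444092]] [[182.3632323  222.20293023]]
[[249.38828904 497.81363071]] [[ 19.35061869 222.0397632 ]]
```

View pics/s5.png

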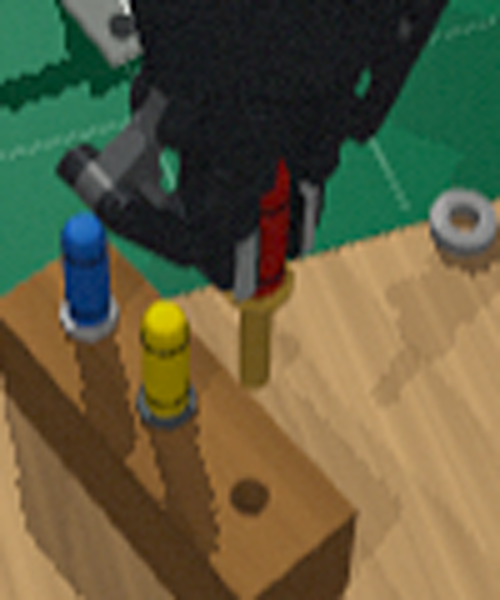

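View pics/t5.png

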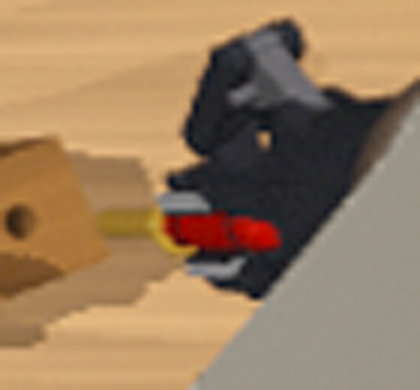

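```bash
python3 - <<'E'
from h import *
a=cv2.imread("pics/side5.png");b=cv2.imread("pics/top5.png")
def prof(img,mode,idx,lo,hi):
    for i in idx:
        row=(img[i,lo:hi] if mode=="r" else img[lo:hi,i]).astype(int)
        print(i,lo,[tuple(p) for p in row.tolist()])
prof(a,"r",(294,298,302),259,273)
prof(b,"c",(408,411,414),220,234)
E
python3 - <<'E'
import cv2
a=cv2.imread("pics/top5.png")
cv2.imwrite("pics/t5b.png",cv2.resize(a[215:240,400:445],None,fx=16,fy=16,interpolation=cv2.INTER_NEAREST))
a=cv2.imread("pics/side5.png")
cv2.imwrite("pics/s5b.png",cv2.resize(a[260:310,250:285],None,fx=11,fy=11,interpolation=cv2.INTER_NEAREST))
E
```

```text
294 259 [(93, 141, 176), (90, 136, 172), (97, 146, 182), (98, 148, 185), (25, 73, 95), (31, 83, 107), (26, 82, 108), (32, 84, 109), (31, 83, 106), (32, 78, 103), (64, 108, 140), (97, 144, 179), (101, 150, 185), (102, 149, 184)]
298 259 [(94, 138, 172), (94, 142, 176), (91, 137, 175), (77, 125, 157), (29, 76, 99), (28, 81, 106), (27, 84, 109), (23, 81, 105), (26, 80, 103), (24, 77, 99), (78, 124, 158), (90, 134, 168), (83, 124, 158), (83, 125, 158)]
302 259 [(77, 118, 153), (89, 135, 168), (95, 141, 176), (78, 124, 157), (21, 77, 101), (27, 83, 107), (28, 82, 107), (29, 83, 108), (30, 82, 106), (22, 75, 98), (91, 136, 170), (98, 146, 180), (90, 134, 169), (86, 130, 162)]
408 220 [(81, 121, 159), (86, 127, 167), (87, 130, 169), (92, 134, 172), (78, 121, 159), (44, 113, 149), (40, 118, 155), (41, 117, 154), (34, 109, 143), (56, 102, 135), (80, 121, 158), (78, 122, 163), (74, 123, 166), (88, 132, 171)]
411 220 [(80, 120, 157), (86, 127, 165), (88, 130, 170), (89, 130, 170), (80, 123, 159), (44, 112, 147), (37, 116, 153), (44, 119, 154), (37, 109, 142), (54, 104, 137), (82, 121, 157), (84, 122, 160), (86, 129, 167), (90, 131, 171)]
414 220 [(81, 122, 159), (83, 126, 162), (85, 127, 166), (90, 132, 171), (74, 117, 155), (43, 112, 147), (42, 122, 161), (53, 134, 164), (40, 114, 148), (53, 106, 141), (83, 124, 162), (81, 122, 161), (88, 130, 167), (87, 130, 170)]
```

View pics/t5b.png

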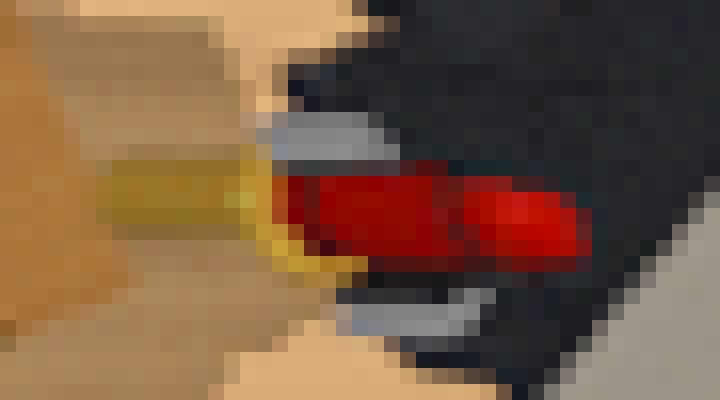

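View pics/s5b.png

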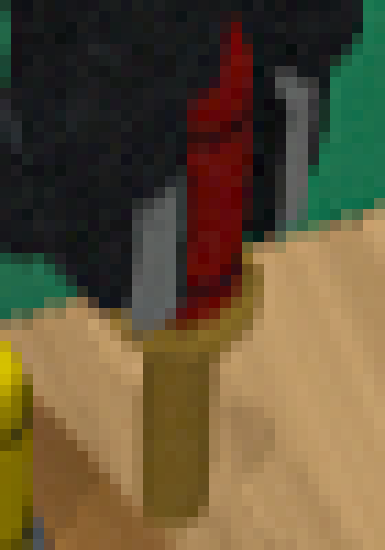

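The side and top zooms show the drift upright in the jaws. Its rod tip is at side (265.6,305) and top (406.5,227), within about 0.5 px of TCP−249 mm. I'll take it to the knee.

```bash
python3 -m crank '[-0.25,0,0.155,0,0,0,-0.5,0,0.31,0,0,0,-0.75,0,0.465,0,0,0,-0.9,0,0.56,0,0,0,-0.9,0,0.56,0,0,0]'
python3 -m crank '[-0.25,0,0.155,0,0.02,0,-0.5,0,0.31,0,0.04,0,-0.75,0,0.465,0,0.06,0,-0.9,0,0.56,0,0.0725,0,-0.9,0,0.56,0,0.0725,0,-0.9,0,0.56,0,0.0725,0]'
python3 - <<'E'
from h import *
go([.5487,.0882,.35],-75.4)
s=r.get_obs();print(s["wrist_torque"].round(3))
E
```

```text
time: 6.5
eef_pos: [0.5083, -0.1199, 0.4057]
eef_rot: [-90.1, 0.1, -69.0]
force: [0.8, -0.5, -0.6]
finger_gap: 0.0166
time: 7.25
eef_pos: [0.5489, 0.0853, 0.4061]
eef_rot: [-90.1, -0.0, -75.4]
force: [0.7, -1.1, -1.1]
finger_gap: 0.0166
t 7.25 pos [0.5489 0.0853 0.4061] rot [-90.09  -0.   -75.41] shift [-0.0145  0.2807  0.003 ] turn [ 0.0011 -0.0001  0.0001] F [ 0.7 -1.1 -1.1] gap 0.0166
[-0.011 -0.036  0.05 ]
```

```bash
python3 -m crank '[-0.014,0.14,0.003,0,0,0,-0.014,0.28,0.003,0,0,0,-0.014,0.28,0.003,0,0,0,-0.014,0.28,0.003,0,0,0]'
python3 - <<'E'
from h import *
go([.5487,.0882,.344],-75.4)
s=r.get_obs();print(s["wrist_torque"].round(3))
for n,b in(("top",(180,150,280,225)),("side",(190,105,310,205))):
    x0,y0,x1,y1=b
    i=r.capture(n);cv2.imwrite(f"pics/{n}6raw.png",i);cv2.imwrite(f"pics/{n}6.png",cv2.resize(i[y0:y1,x0:x1],None,fx=6,fy=6,interpolation=cv2.INTER_CUBIC))
    p=s["eef_pos"]-[0,0,.249]; print((proj(n,p)-[x0,y0])*6+2.5)
E
```

```text
time: 7.75
eef_pos: [0.5489, 0.0881, 0.3522]
eef_rot: [-90.0, -0.0, -75.5]
force: [0.1, -0.3, 0.1]
finger_gap: 0.0165
t 7.75 pos [0.5489 0.0881 0.3522] rot [-8.995e+01 -2.000e-02 -7.546e+01] shift [-0.0005  0.0409 -0.0009] turn [-0.0006 -0.0007  0.0003] F [ 0.1 -0.3  0.1] gap 0.0165
[-0.028 -0.028  0.027]
[[296.3543142  272.89588518]]
[[300.65678813 395.49087146]]
```

View pics/side6.png

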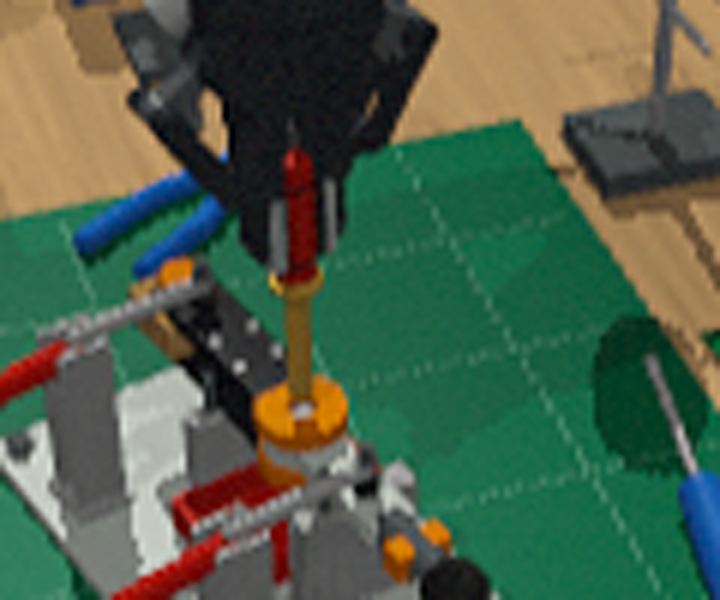

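View pics/top6.png

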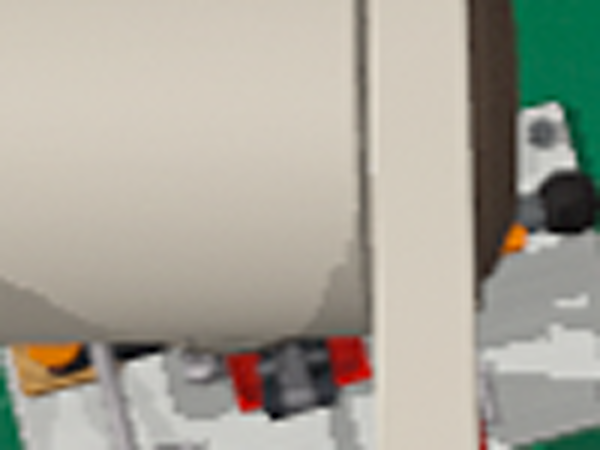

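The side view shows the nose at about (300,397) in the crop, just above the bore at (303,408). I'll lower it slowly and feel.

```bash
python3 -m crank '[0,0.012,0,0,0,0,0,0.025,0,0,0,0,0,0.025,0,0,0,0]'; python3 -m crank '[0,0.005,0,0,0,0,0,0.01,0,0,0,0,0,0.01,0,0,0,0]';  python3 -c "
from h import *
go([.5487,.0882,.344],-75.4)"
```

```text
time: 8.22
eef_pos: [0.5486, 0.0889, 0.3459]
eef_rot: [-90.0, -0.0, -75.4]
force: [-0.5, 0.6, -0.0]
finger_gap: 0.0165
time: 8.6
eef_pos: [0.5487, 0.0889, 0.344]
eef_rot: [-90.0, -0.0, -75.4]
force: [-0.3, 0.3, -1.4]
finger_gap: 0.016
t 8.6 pos [0.5487 0.0889 0.344 ] rot [-90.01  -0.   -75.4 ] shift [ 0.0036  0.0001 -0.0008] turn [ 0.0001 -0.      0.    ] F [-0.3  0.3 -1.4] gap 0.016
```

```bash
for i in 1; do python3 -m crank '[0,0.005,0,0,0,0,0,0.005,0,0,0,0]'; python3 -m crank '[0,0.005,0,0,0,0,0,0.005,0,0,0,0]';python3 -m crank '[0,0.005,0,0,0,0,0,0.005,0,0,0,0]'; done | grep -v -e gap -e rot
```

```text
time: 8.85
eef_pos: [0.5487, 0.0889, 0.343]
force: [-0.5, -0.2, -1.1]
time: 9.1
eef_pos: [0.5487, 0.0889, 0.3421]
force: [0.7, 0.2, 1.3]
time: 9.35
eef_pos: [0.5488, 0.089, 0.3411]
force: [1.6, 1.1, -0.6]
```

```bash
for i in 1; do python3 -m crank '[0,0.005,0,0,0,0,0,0.005,0,0,0,0]'; python3 -m crank '[0,0.005,0,0,0,0,0,0.005,0,0,0,0]'; done | grep -v -e gap -e rot
```

```text
time: 9.6
eef_pos: [0.5487, 0.089, 0.3401]
force: [3.4, 1.2, -0.8]
time: 9.85
eef_pos: [0.5487, 0.0889, 0.3391]
force: [3.0, 1.9, -0.2]
```

```bash
python3 -m crank '[0,0,0.004,0,0,0,0,0,0.004,0,0,0]'| grep -v -e gap -e rot; python3 -c "
from h import *
s=r.get_obs();print(s['force'].round(2),s['wrist_torque'].round(3))
i=r.capture('side');cv2.imwrite('pics/side7.png',cv2.resize(i[105:205,190:310],None,fx=6,fy=6,interpolation=cv2.INTER_CUBIC))"
```

```text
time: 10.1
eef_pos: [0.5494, 0.0891, 0.3389]
force: [-0.2, 0.9, -0.1]
[-0.21  0.85 -0.08] [ 0.186 -0.075 -0.012]
```

View pics/side7.png

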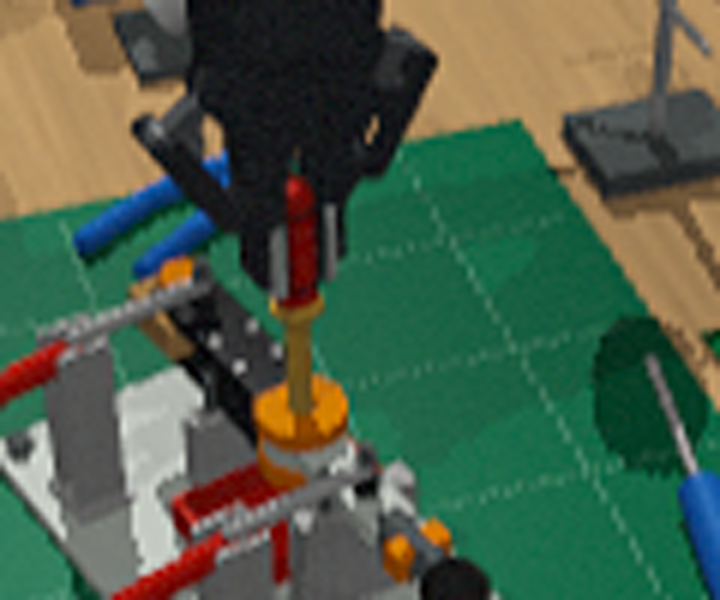

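The nose is in the bore: it went 6 mm lower with no axial force, and the lateral force fell once I centred it. I'll carry on down.

```bash
(python3 -m crank '[-0.0015,0.005,0,0,0,0,-0.0015,0.005,0,0,0,0]'; python3 -m crank '[0,0.005,0,0,0,0,0,0.005,0,0,0,0]';python3 -m crank '[0,0.005,0,0,0,0,0,0.005,0,0,0,0]')| grep -v -e gap -e rot
```

```text
time: 10.4
eef_pos: [0.5494, 0.0893, 0.3385]
force: [-0.1, -0.3, 5.0]
time: 10.65
eef_pos: [0.5494, 0.0893, 0.3379]
force: [-1.1, -0.5, 8.7]
time: 10.9
eef_pos: [0.5494, 0.0893, 0.337]
force: [-1.6, -0.7, 10.1]
```

```bash
(python3 -m crank '[0,0.005,0,0,0,0,0,0.005,0,0,0,0]'; python3 -m crank '[0,0.005,0,0,0,0,0,0.005,0,0,0,0]';python3 -m crank '[0,0.005,0,0,0,0,0,0.005,0,0,0,0]')| grep -v -e gap -e rot
```

```text
time: 11.15
eef_pos: [0.5494, 0.0894, 0.336]
force: [-1.6, -0.8, 10.8]
time: 11.4
eef_pos: [0.5494, 0.0893, 0.335]
force: [-0.4, -0.4, 9.7]
time: 11.65
eef_pos: [0.5494, 0.0893, 0.334]
force: [-1.2, 0.1, 9.4]
```

```bash
(python3 -m crank '[0,0.005,-0.001,0,0,0,0,0.01,-0.001,0,0,0,0,0.015,-0.001,0,0,0]'; python3 -m crank '[0,0.005,0,0,0,0,0,0.01,0,0,0,0,0,0.015,0,0,0,0]';python3 -m crank '[0,0.005,0,0,0,0,0,0.01,0,0,0,0,0,0.015,0,0,0,0]')| grep -v -e gap -e rot; python3 -c "
from h import *
i=r.capture('side');cv2.imwrite('pics/side8.png',cv2.resize(i[105:205,190:310],None,fx=6,fy=6,interpolation=cv2.INTER_CUBIC))"
```

```text
time: 12.02
eef_pos: [0.5493, 0.0893, 0.3312]
force: [-0.9, 0.2, 11.6]
time: 12.4
eef_pos: [0.5492, 0.0893, 0.3281]
force: [-2.6, -1.4, 12.7]
time: 12.78
eef_pos: [0.5493, 0.0893, 0.3251]
force: [-2.3, 0.4, 12.8]
```

View pics/side8.png

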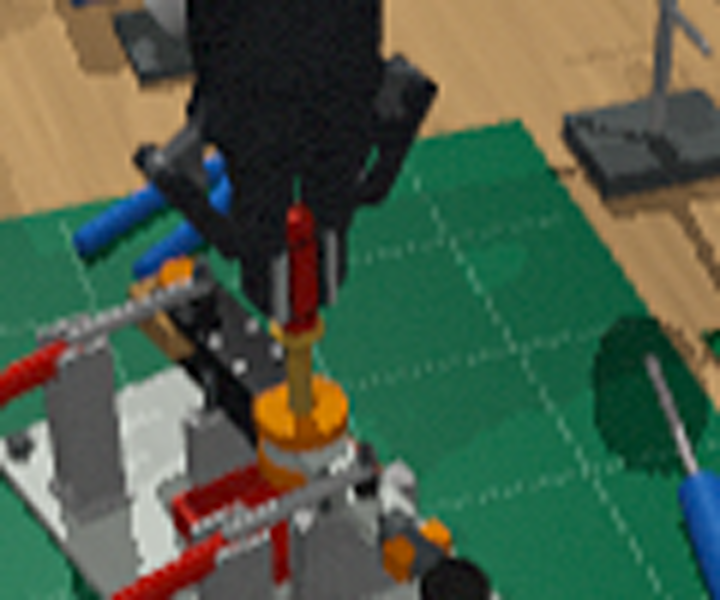

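```bash
(python3 -m crank '[0,0.005,-0.002,0,0,0,0,0.01,-0.002,0,0,0,0,0.015,-0.002,0,0,0]'; python3 -m crank '[0,0.005,0,0,0,0,0,0.01,0,0,0,0,0,0.015,0,0,0,0]';python3 -m crank '[0,0.005,0,0,0,0,0,0.01,0,0,0,0,0,0.015,0,0,0,0]')| grep -v -e gap -e rot
```

```text
time: 13.2
eef_pos: [0.549, 0.0892, 0.3223]
force: [-0.8, 0.3, 14.0]
time: 13.58
eef_pos: [0.549, 0.0892, 0.3194]
force: [-1.1, 1.5, 13.8]
time: 13.95
eef_pos: [0.549, 0.0892, 0.3164]
force: [-1.6, 0.2, 13.8]
```

```bash
(python3 -m crank '[0,0.005,0,0,0,0,0,0.01,0,0,0,0,0,0.01,0,0,0,0]'; python3 -m crank '[0,0.005,0,0,0,0,0,0.01,0,0,0,0,0,0.01,0,0,0,0]';python3 -m crank '[0,0.005,0,0,0,0,0,0.01,0,0,0,0,0,0.01,0,0,0,0]')| grep -v -e gap -e rot
```

```text
time: 14.32
eef_pos: [0.549, 0.0892, 0.314]
force: [0.7, 0.7, 8.8]
time: 14.7
eef_pos: [0.549, 0.0893, 0.3116]
force: [3.1, 1.3, 3.9]
time: 15.08
eef_pos: [0.5489, 0.0893, 0.309]
force: [5.7, 2.0, 1.0]
```

```bash
python3 -m crank '[0,0.005,0.005,0,0,0,0,0.01,0.005,0,0,0,0,0.01,0.005,0,0,0]'| grep -v -e gap -e rot;  python3 -c "
from h import *
for n in M:
  i=r.capture(n);cv2.imwrite('pics/%s9raw.png'%n,i)
  if n=='side': cv2.imwrite('pics/side9.png',cv2.resize(i[155:205,210:270],None,fx=12,fy=12,interpolation=cv2.INTER_CUBIC))
  else: cv2.imwrite('pics/top9.png',cv2.resize(i[160:235,180:280],None,fx=6,fy=6,interpolation=cv2.INTER_CUBIC))"
```

```text
time: 15.45
eef_pos: [0.5496, 0.0895, 0.3066]
force: [2.0, 0.7, -3.0]
```

View pics/side9.png

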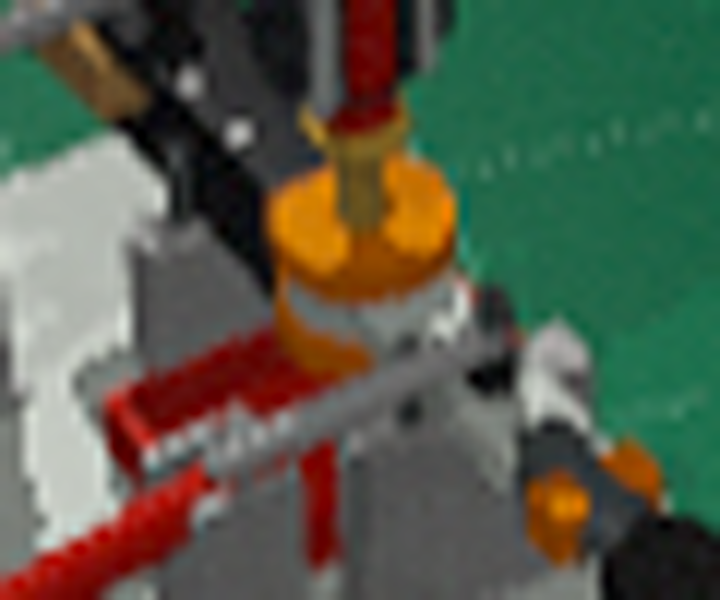

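View pics/top9.png

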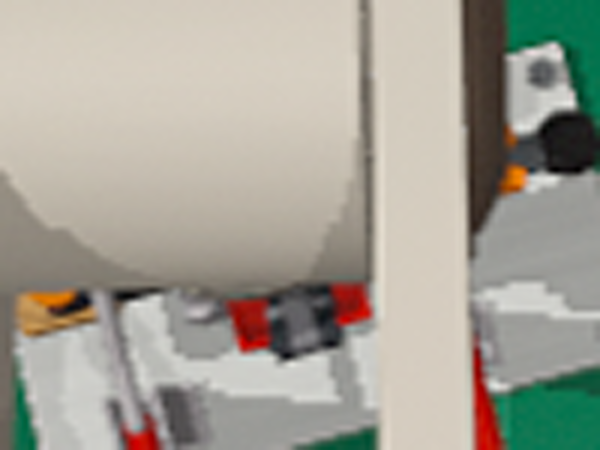

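```bash
(python3 -m crank '[0,-0.02,0,0,0,0,0,-0.05,0,0,0,0,0,-0.08,0,0,0,0]';python3 -m crank '[0,-0.06,0,0,0,0,0,-0.12,0,0,0,0,0,-0.2,0,0,0,0,0,-0.3,0,0,0,0,0,-0.42,0,0,0,0,0,-0.42,0,0,0,0]')| grep -v -e gap -e rot; python3 -c "
from h import *
go([.4677,-.3303,.406],-69.1)"
```

```text
time: 15.92
eef_pos: [0.5497, 0.0895, 0.3237]
force: [0.6, -0.6, -1.9]
time: 16.68
eef_pos: [0.5498, 0.0896, 0.4094]
force: [0.2, -0.2, -1.6]
t 16.68 pos [0.5498 0.0896 0.4094] rot [-8.982e+01 -5.000e-02 -7.540e+01] shift [ 1.928   0.0157 -0.9266] turn [-0.0021 -0.0733  0.0007] F [ 0.2 -0.2 -1.6] gap 0.0164
```

```bash
(python3 -m crank '[0.25,0,-0.12,0,0,0,0.5,0,-0.24,0,0,0,0.75,0,-0.36,0,0,0,0.96,0,-0.46,0,0,0,0.96,0,-0.46,0,0,0]';python3 -m crank '[0.25,0,-0.12,0,-0.02,0,0.5,0,-0.24,0,-0.04,0,0.75,0,-0.36,0,-0.06,0,0.96,0,-0.465,-0.001,-0.0733,0,0.96,0,-0.465,-0.001,-0.0733,0,0.96,0,-0.465,-0.001,-0.0733,0]')| grep -v -e gap -e rot; python3 -c "
from h import *
for n in M:
  i=r.capture(n);cv2.imwrite('pics/%s10raw.png'%n,i)
  if n=='side': cv2.imwrite('pics/side10.png',cv2.resize(i[230:350,215:315],None,fx=5,fy=5,interpolation=cv2.INTER_CUBIC))
  else: cv2.imwrite('pics/top10.png',cv2.resize(i[170:235,190:280],None,fx=8,fy=8,interpolation=cv2.INTER_CUBIC)); cv2.imwrite('pics/top10b.png',cv2.resize(i[190:255,390:460],None,fx=8,fy=8,interpolation=cv2.INTER_CUBIC))
go([.4677,-.3303,.35],-69.1)
s=r.get_obs()['eef_pos']
for z in (.249,.189):print((proj('side',s-[0,0,z])-[215,230])*5+2,(proj('top',s-[0,0,z])-[390,190])*8+3.5)
"
```

```text
time: 17.3
eef_pos: [0.5085, -0.122, 0.4064]
force: [0.2, 1.1, -0.9]
time: 18.05
eef_pos: [0.4678, -0.328, 0.4067]
force: [0.2, 0.3, -0.8]
t 18.15 pos [ 0.468  -0.3275  0.4071] rot [-9.008e+01  2.000e-02 -6.903e+01] shift [ 0.0128  0.2855 -0.0059] turn [ 0.0009  0.0008 -0.0002] F [-0.4 -0.4 -1. ] gap 0.0161
[[252.64473532 372.59724329]] [[133.03941826 294.84995453]]
[[256.72225793 278.48505256]] [[227.39137468 294.38141436]]
```

View pics/top10.png

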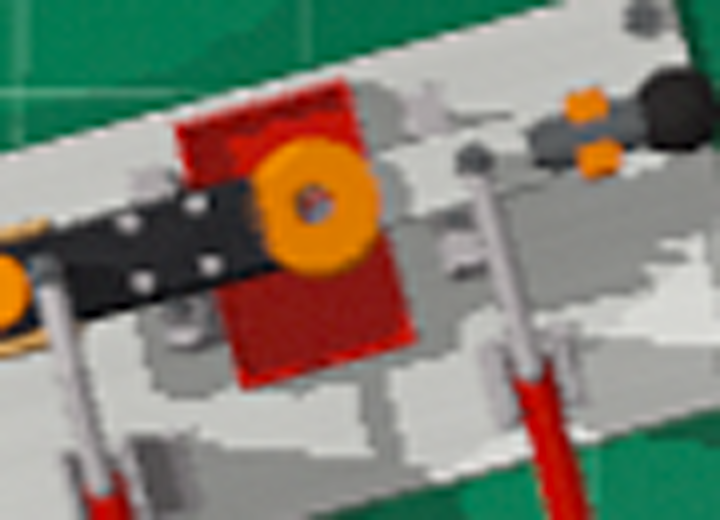

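View pics/side10.png

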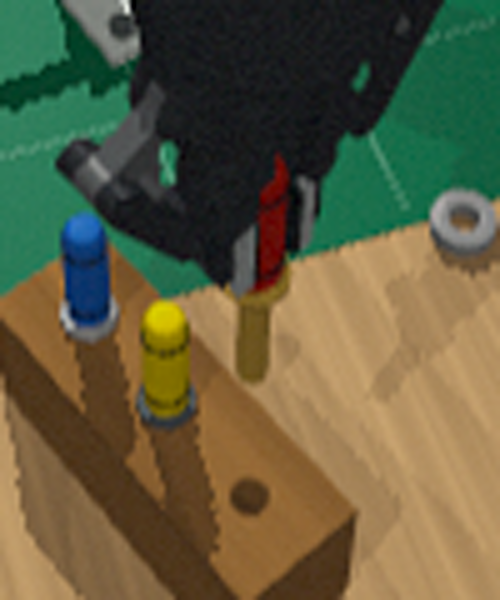

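View pics/top10b.png

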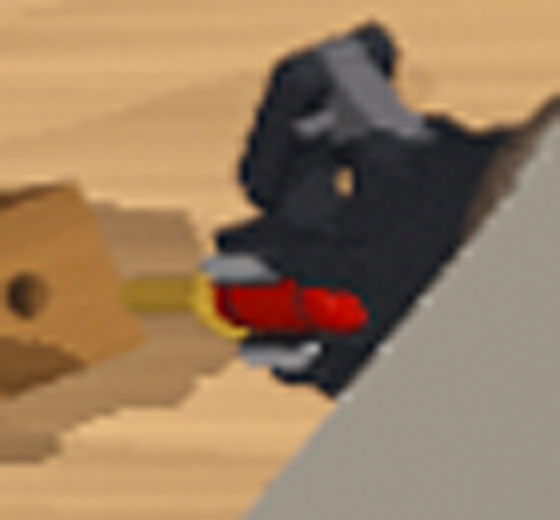

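The bore in the top view (315,203) now shows red tray and a sliver of grey instead of the bright pin, so the pin has dropped. The drift is still straight in the jaws. I'll line it up over its hole.

```bash
(python3 -m crank '[0.012,0.2,-0.005,0.0009,0,0,0.012,0.4,-0.005,0.0009,0,0,0.012,0.4,-0.005,0.0009,0,0,0.012,0.4,-0.005,0.0009,0,0]')| grep -v -e gap -e rot; python3 -c "
from h import *
go([.4675,-.3302,.30],-69.17)"
```

```text
time: 18.65
eef_pos: [0.4678, -0.331, 0.329]
force: [0.7, -0.2, -0.5]
t 18.65 pos [ 0.4678 -0.331   0.329 ] rot [-89.97  -0.09 -69.06] shift [-0.0045  0.145  -0.    ] turn [-0.0004  0.0013  0.0011] F [ 0.7 -0.2 -0.5] gap 0.016
```

```bash
(python3 -m crank '[-0.004,0,0,0,0.001,0,-0.004,0.02,0,0,0.001,0,-0.004,0.04,0,0,0.001,0,-0.004,0.06,0,0,0.001,0]';python3 -m crank '[0,0.02,0,0,0,0,0,0.04,0,0,0,0,0,0.06,0,0,0,0,0,0.06,0,0,0,0]')| grep -v -e gap -e rot; python3 -c "
from h import *
go([.4675,-.3302,.2584],-69.17)"
```

```text
time: 19.15
eef_pos: [0.467, -0.3306, 0.3148]
force: [-0.4, 0.0, -1.3]
time: 19.65
eef_pos: [0.467, -0.3306, 0.3027]
force: [-0.7, -0.6, -1.9]
t 19.65 pos [ 0.467  -0.3306  0.3027] rot [-9.003e+01  3.000e-02 -6.919e+01] shift [-0.0007  0.2217  0.0033] turn [ 0.0003 -0.0003 -0.0004] F [-0.7 -0.6 -1.9] gap 0.0158
```

```bash
(python3 -m crank '[0,0.05,0.003,0,0,0,0,0.1,0.003,0,0,0,0,0.15,0.003,0,0,0,0,0.19,0.003,0,0,0,0,0.19,0.003,0,0,0]';python3 -m crank '[0,0.005,0,0,0,0,0,0.01,0,0,0,0,0,0.015,0,0,0,0,0,0.015,0,0,0,0]')| grep -v -e gap -e rot; python3 -c "
from h import *
go([.4675,-.3302,.2584],-69.17)"
```

```text
time: 20.27
eef_pos: [0.4675, -0.3303, 0.2644]
force: [-0.3, 0.0, -1.0]
time: 20.78
eef_pos: [0.4675, -0.3304, 0.2621]
force: [0.0, -0.0, -0.9]
t 20.77 pos [ 0.4675 -0.3304  0.2621] rot [-90.01   0.   -69.19] shift [-0.001   0.0187  0.0001] turn [ 0.0001 -0.0002 -0.    ] F [ 0.  -0.  -0.9] gap 0.0163
```

```bash
(python3 -m crank '[0,0.005,0,0,0,0,0,0.01,0,0,0,0,0,0.01,0,0,0,0]';python3 -m crank '[0,0.005,0,0,0,0,0,0.005,0,0,0,0]';python3 -m crank '[0,0.005,0,0,0,0,0,0.005,0,0,0,0]')| grep -v -e gap -e rot
```

```text
time: 21.15
eef_pos: [0.4676, -0.3304, 0.26]
force: [-0.8, 0.1, -0.4]
time: 21.4
eef_pos: [0.4675, -0.3304, 0.2591]
force: [-0.4, -0.6, -1.0]
time: 21.65
eef_pos: [0.4676, -0.3304, 0.258]
force: [-1.4, 0.1, -1.1]
```

```bash
(python3 -m crank '[0,0.004,0,0,0,0,0,0.004,0,0,0,0]';python3 -m crank '[0,0.004,0,0,0,0,0,0.004,0,0,0,0]')| grep -v -e gap -e rot; python3 -c "
from h import *
i=r.capture('side');cv2.imwrite('pics/side11.png',cv2.resize(i[265:365,205:295],None,fx=6,fy=6,interpolation=cv2.INTER_CUBIC))"
```

```text
time: 21.9
eef_pos: [0.4676, -0.3304, 0.2574]
force: [0.1, -0.1, 0.0]
time: 22.15
eef_pos: [0.4676, -0.3304, 0.2573]
force: [-3.2, 3.0, 10.6]
```

View pics/side11.png

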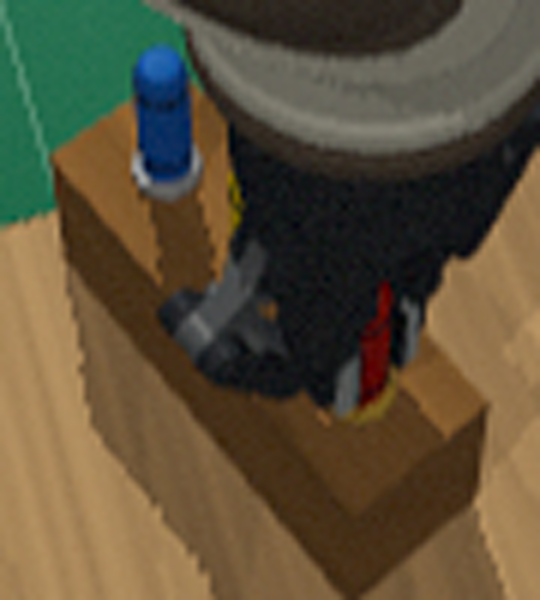

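It is seated: the TCP is at the same 0.2573 height as at the grasp, with contact force. I'll ease off, open and withdraw.

```bash
(python3 -m crank '[0,-0.004,0,0,0,0,0,-0.004,0,0,0,0]';python3 -m crank '[0,0,0,0,0,0,0,0,0,0,0,0,0,0,0,0,0,0,0,0,0,0,0,0]' -1 )| grep -v -e rot; python3 -c "
from h import *
i=r.capture('side');cv2.imwrite('pics/side12.png',cv2.resize(i[265:365,205:295],None,fx=6,fy=6,interpolation=cv2.INTER_CUBIC))"
```

```text
time: 22.45
eef_pos: [0.4676, -0.3304, 0.2574]
force: [-0.3, -0.3, 1.8]
finger_gap: 0.0164
time: 22.95
eef_pos: [0.4676, -0.3304, 0.2573]
force: [0.3, -0.2, 0.5]
finger_gap: 0.0853
```

View pics/side12.png

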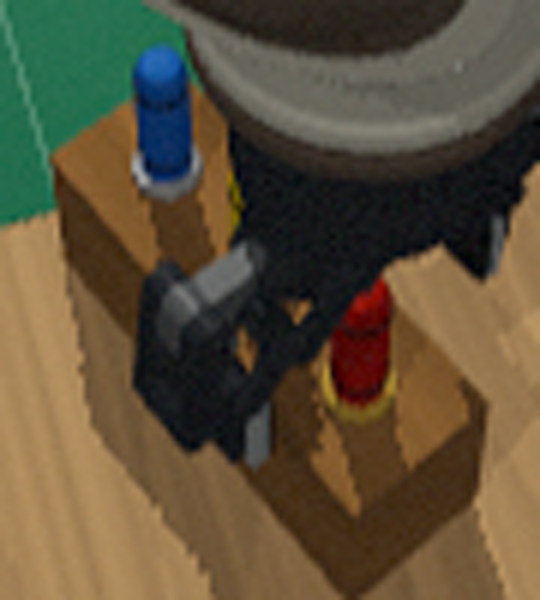

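Released, with the drift standing on its flange. Now straight up, then a last look.

```bash
(python3 -m crank '[0,-0.1,0,0,0,0,0,-0.3,0,0,0,0,0,-0.5,0,0,0,0,0,-0.7,0,0,0,0,0,-0.7,0,0,0,0]';python3 -m crank '[0.2,0,-0.2,0,0,0,0.5,0,-0.4,0,0,0,0.5,0,-0.4,0,0,0,0.5,0,-0.4,0,0,0]')| grep -v -e rot; python3 -c "
from h import *
for n in M:
  i=r.capture(n);cv2.imwrite('pics/%s13raw.png'%n,i)
  if n=='side': a=i[265:365,205:295]; b=i[150:210,210:270]
  else: a=i[200:265,330:420]; b=i[175:220,205:255]
  cv2.imwrite('pics/%s13a.png'%n,np.hstack([cv2.resize(a,(380,420),interpolation=cv2.INTER_CUBIC),cv2.resize(b,(420,420),interpolation=cv2.INTER_CUBIC)]))"
```

```text
time: 23.62
eef_pos: [0.4677, -0.3305, 0.4006]
force: [-0.5, -0.6, -2.0]
finger_gap: 0.0857
time: 24.12
eef_pos: [0.4281, -0.4526, 0.3963]
force: [0.4, 0.3, -0.0]
finger_gap: 0.0852
```

View pics/side13a.png

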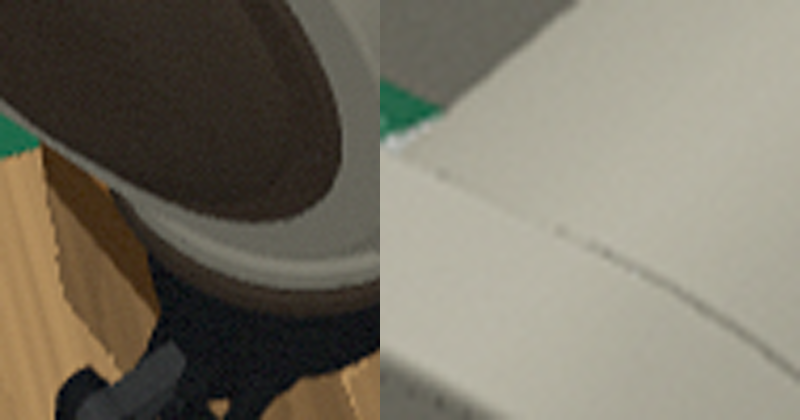

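View pics/top13a.png

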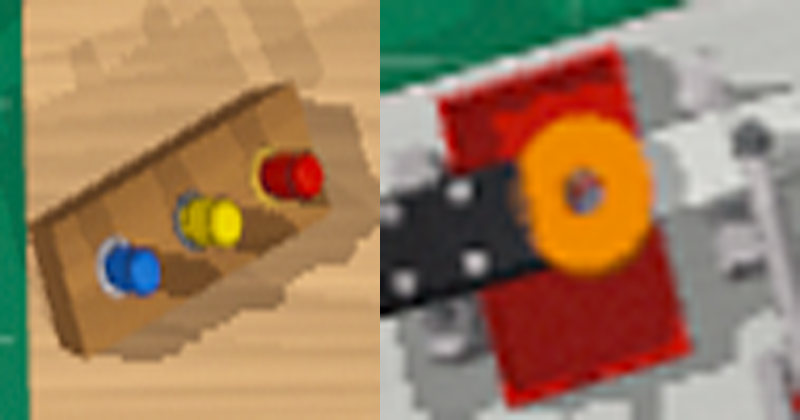

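View pics/top13raw.png

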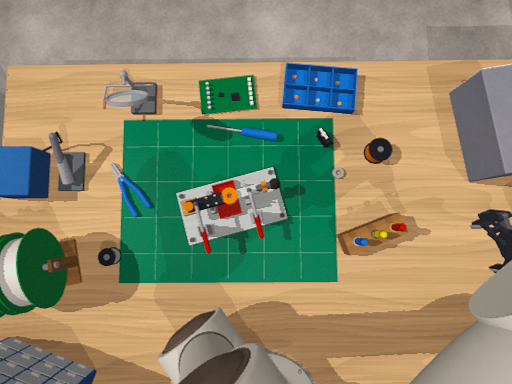

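```bash
python3 -m crank '[0,-0.1,-0.25,0,0,0,0.1,-0.3,-0.5,0,0,0,0.1,-0.5,-0.8,0,0,0,0.1,-0.5,-0.9,0,0,0,0.1,-0.5,-0.9,0,0,0]' | grep -v rot
python3 - <<'E'
from h import *
t=cv2.imread("pics/top13raw.png");t0=cv2.imread("pics/top0.png")
cv2.imwrite("pics/bore.png",np.hstack([cv2.resize(x[183:208,216:246],(390,325),interpolation=cv2.INTER_NEAREST) for x in(t0,t)]))
i=r.capture("side");cv2.imwrite("pics/side14raw.png",i)
E
```

```text
time: 24.85
eef_pos: [0.2663, -0.5345, 0.4984]
force: [0.4, 0.7, -0.5]
finger_gap: 0.0854
```

View pics/bore.png

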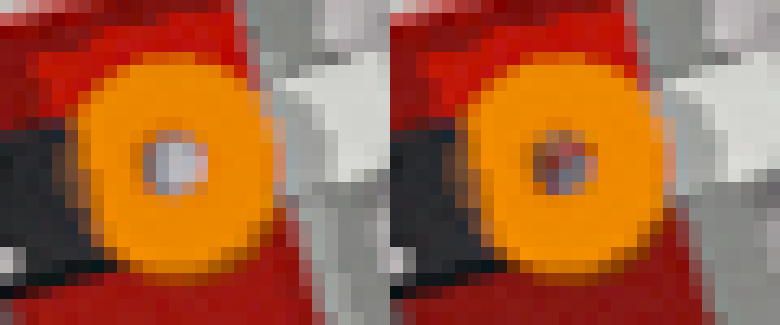

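View pics/side14raw.png

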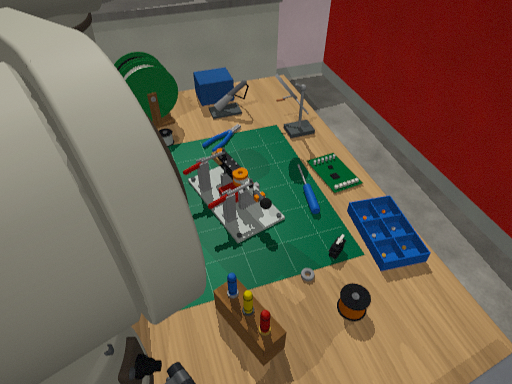

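In the bore zoom, red tray now shows through where the bright pin top was, with grey of the pin beside it. The side view shows the drift standing at (265,322) as before, the other items are where they were, and the arm is clear.

```bash
python3 -c "
from plant import r
print(r.sign_off(), r.get_obs()['time'])"
```

```text
the job is handed in; nothing more can be done
the job is handed in; nothing more can be done
```

The hinge pin is out of the knee and the drift is back in its own hole in the block, flange down. I handed the job in at about 25 s of the 72 s allowed.

- **Bore:** the nose went in close to where the camera placed the eye, at x 0.549, y 0.089. I felt about 3 N of side contact and centred it before pushing.
- **Push:** the pin started to move at about 10 N and the force peaked near 14 N. It fell away at about 31 mm depth, and I went on to about 37 mm. The highest side force was about 6 N, late in the push as the pin came free, and I eased it off. These are end-of-move readings, all below the 25 N limit.
- **Drift:** it seated at the same height it was picked up from. The first contact with the block read about 11 N, so I eased off before opening the jaws.
- **Last checks:** red tray with some grey beside it now shows through the bore where the bright pin top was. The drift stands upright in the block, the other tools and loose items look unmoved, and the arm is clear.
- **Not confirmed:** I never saw the whole pin lying in the tray, because the knee hides it. That it is there rests on the force drop, the depth reached and the view through the bore. No check failed or disagreed.

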